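# Return a cold block through the sprung flap and lock the hopper

### The job

Take the larger of the two white cold blocks from the drying rack and put it into the steel return hopper: push the spring flap in with the block, keep hold of the block while the flap is open, and let go only when the block is right inside the mouth, so that the flap springs shut above it. Then throw the lock lever on the hopper's side over into the other notch, the one marked with the pointer. Leave the small block, the bottle, the bowl and the jar where they are.

Things in the scene. Friction and masses are not known exactly. Their poses are not given: they have to be found in the camera images.
- block_mid (a point): Centre of the larger cold block: hard white plastic slab, loose, about 0.42 kg, 150 mm long (its y axis), 80 mm high (z) and 30 mm thick (x), standing on its long edge in one of the rack's two slots (either one); its centre is 40 mm above its underside, and the upper 60 mm stand clear of the rack. Grip it across its thickness.
- small_block_mid (a point): Centre of the smaller cold block, which stays in the other slot: same white plastic, loose, 100 mm long (y), 60 mm high (z), 30 mm thick (x).
- rack: Fixed drying rack, base plate 200 mm (x) by 180 mm (y) and 6 mm thick; origin at the centre of its underside. Two slots along its y at x = -50 and +50 mm, each 35 mm wide between ribs that reach 24 mm above the table.
- hopper: Fixed steel hopper with a clear window in its +x wall; origin under the centre of the box, z up. Outside 137 (x) by 212 (y) by 228 mm high; walls 6 mm, floor 8 mm. Its top is a mouth of 125 (x) by 200 (y) mm, closed by the flap. The lock housing stands on its -y side, to y = -190 mm, x from -50 to +50 mm: 150 mm high to y = -152 mm, 110 mm high beyond that.
- mouth (a point): Centre of the hopper's mouth, level with the shut flap's upper face (225 mm above the table); axes as the hopper's. Inside, the flap sweeps a 122 mm radius about its hinge; only a block lying or standing on its long edge on the hopper's floor is clear of it. Dropped from just inside the mouth it falls there safely.
- flap (a joint): Flap angle, rad: 0 shut and level, 1.45 hanging down inside. Aluminium plate 118 (x) by 194 (y) mm, 4 mm thick, with a flat grey push pad; hinged along y at the mouth's +x edge; free edge 3 mm short of the -x wall. It opens only inwards (down), and a spring shuts it again: net 0.3 N m at the hinge when shut, 0.45 N m wide open (3 to 6 N at the free half).
- lock (a joint): Lock lever angle, rad: 0 in the unlocked notch (leaning 0.5 rad to the hopper's -x), 1.0 in the locked notch marked with a pointer (leaning 0.5 rad to +x). Its heavy ball makes it fall into the nearer notch and stay: upright is at 0.5, and it takes about 1.2 N at the ball to push it over. Pivot along y at hopper x = 0, y = -165, z = 165 mm; a 50 mm radius notched disc stands at y = -148 to -154 mm.
- lock_tip (a point): Centre of the weighted lock lever's steel ball (36 mm across), 95 mm from the pivot along a 12 mm rod.
- squeeze_bottle: Bystander: white bottle with cap, 58 mm across, 170 mm tall, origin under its centre.
- bowl: Bystander: steel bowl, 110 mm across, 50 mm high, origin under its centre.
- jar: Bystander: glass jar, 72 mm across, 110 mm tall, origin under its centre.
Not all that is in view belongs to the job. What is shaped like the part that bears block_mid but blue or purple is not meant.

How it is judged (in metres and radians):
On the way, in this order (a step that is already met when the one before it is completed fails the run):
1. the large block, still gripped, holds the flap open and is well into the mouth, with the lever still unlocked (value of joint flap above 0.6 rad and contact force between block and the fingers above 1 N and z of block_mid in the frame of mouth below -0.01 m and x of block_mid in the frame of mouth between -0.06 and 0.06 m and y of block_mid in the frame of mouth between -0.1 and 0.1 m and value of joint lock below 0.4 rad), for 0.1 s.
2. the block is let go inside and the flap has sprung shut above it, with the lever still unlocked (value of joint flap below 0.08 rad and contact force between block and the fingers below 0.1 N and z of block_mid in the frame of hopper below 0.13 m and x of block_mid in the frame of mouth between -0.0625 and 0.0625 m and y of block_mid in the frame of mouth between -0.1 and 0.1 m and value of joint lock below 0.4 rad), for 0.2 s.
3. the lever is in the marked notch (value of joint lock above 0.9 rad), for 0.2 s.
At the end, for the whole second after the job is handed in: The large block lies at rest inside the hopper, its centre within the walls and less than 130 mm above the table; the flap is shut (within 0.08 rad); the lock lever is in the marked notch (angle over 0.9 rad) (value of joint flap below 0.08 rad and value of joint lock above 0.9 rad and z of block_mid in the frame of hopper between 0 and 0.13 m and x of block_mid in the frame of mouth between -0.0625 and 0.0625 m and y of block_mid in the frame of mouth between -0.1 and 0.1 m and linear speed of block below 0.02 m/s); the robot touches nothing.
It fails at once if the small block is moved more than 30 mm or tipped over (distance of small_block_mid from where it was at the start of the episode above 0.03 m or angle between small_block_mid's own z axis and vertical above 0.6 rad).
It fails at once if the bottle, the bowl or the jar is moved more than 40 mm or tipped over (distance of any of squeeze_bottle, bowl, jar from where it was at the start of the episode above 0.04 m or angle between any of squeeze_bottle, bowl, jar's own z axis and vertical above 0.6 rad).
It also fails if it takes over 54 s, if anything falls off the work surface, if the arm or the gripper's body presses on something with over 40 N, if the wrist force passes 120 N, or if a joint passes its speed limit or range.

### The arm

A 7-joint arm with a two-finger parallel gripper is mounted at the origin on the work surface. World frame = base frame: x ahead of the robot, y to its left, z up, the work surface at z = 0. Lengths are in mm, angles in rad, forces in N, time in s.
With the tool pointing down it reaches from about 425 to 875 mm from the base axis. Payload 8.4 kg.
Tool frame: the origin (TCP) lies between the finger pads; the fingertips stand 11 mm ahead of it and the grasp point (between the pads) lies 8 mm behind it; x points along the fingers, y is the direction in which the jaws open and shut, and the axes are right-handed (so a half turn about x gives the same grasp; the last joint's range is limited). The gripper opens to 87 mm and grips with 3 to 60 N. Pads are 19 mm wide; open, the fingers measure 117 mm over their backs; the gripper's body (75 mm by 190 mm) begins 51 mm behind the grasp point.
Start: joints at [-1.399, 0.333, 0.04, 1.465, -0.013, 1.343, -0.059], TCP at [173.878, 626.282, 208.046] pointing down, gripper open.
Joint ranges: [-2.58, 2.58], [-0.38, 2.09], [-1.3, 1.39], [0.25, 2.4], [-1.5, 4.64], [0.08, 2.09], [-2.65, 2.65]. Speed limits (rad/s): [2.22, 2.22, 2.79, 2.79, 3.14, 3.14, 3.14].

### API

Orientations are given as a unit quaternion [x, y, z, w].
In Python, from workcell import manip gives the robot as it stands.
- The arm moves only by the tool jog_arm, never from a script. Its argument "commands" is one flat list of numbers, 5 for each row, row after row: the opening in per cent of the stroke, from 0 (shut) to 100 (fully open), then the shift along the tool's x, y, z in mm, then the turn about the tool's x in rad. A call has 1 to 8 rows; each row is the pose to reach, as a shift and turn from the pose measured when the call began, along the tool's axes at that moment; what a row does not reach only later rows make up. A row lasts 1/10 s, in which the tool goes at most 50 mm and 8.59 degrees, less where a joint would pass 70% of its speed; a pose out of reach is approached as far as the arm can. A call with a gripper value outside its range is refused whole. The fingers move at their own pace and stop on an object; "squeeze" is the grip in N (left out, the last holds). Time passes only in rows, so rows that repeat a pose let the fingers close. It gives the time, the measured TCP pose, the force and the opening at its end, in the units of the state.
- manip.state(): the state, without advancing time (a new reading comes with each control period).
- manip.read_camera(name): name is "scene" or "top" or "wrist"; returns the picture (384x512x3 uint8, red, green, blue); there is no depth.
- manip.camera_params(name): a dict with "fx", "fy", "cx", "cy" (pixels), "eye" and "rotation" of the camera in the world. Camera axes: x right, y up, looking along -z (the intrinsics and any distortion apply to the point x, -y, -z); pixel columns grow to the right and rows downward; lengths in mm; the calibration is good to about 2 mm. The wrist camera is an equidistant fisheye: a pixel r from the principal point sees the ray r / f radians off the axis. A picture is of the moment at which its call begins: read the wrist's pose just before it. camera_params takes no time and is no camera call; for the wrist camera it gives the pose at the moment of the call.
- manip.close_job(): hands the job in, once; it reports no verdict.
The state is a dict: "t": time; "qpos": joint angles; "dq": joint speeds; "joint_torque": joint torques, N m; "position": TCP position; "tcp_rot": TCP orientation; "ft_force": force on the tool from outside, world axes, zero at the start; "wrist_torque": the same for the moment, N m; "opening": finger opening in mm.
Only numpy, scipy, OpenCV 4.12 (cv2) and the standard library are available. Lean on these libraries where they do the work, as an engineer would, in place of code of your own. Each camera call takes 0.05 s, during which the arm holds its last target.

## Working session

There is one attempt and no reset: what is moved stays moved. The work goes in short steps, Python scripts to look and compute and a tool call to move; the robot and the scene stay as the last step left them, time stands still between calls to the robot, and variables do not carry over. Pictures are saved under pics/ and viewed, and the job is handed in when it is done.

Besides the shell and the picture viewer there is one more tool, called by a JSON object that holds its "name" and its "arguments". jog_arm: Moves the arm, as the interface text tells. Its arguments: {"type":"object","properties":{"commands":{"type":"array"},"squeeze":{"type":"number"}},"required":["commands"]}

```bash
mkdir -p pics; ls; cat > h.py <<'E'
import numpy as np, cv2
from workcell import manip
def snap(n,f):
    im=manip.read_camera(n); cv2.imwrite('pics/'+f+'.png',im[:,:,::-1]); return im
def crop(f,x0,y0,x1,y1,s,out):
    im=cv2.imread('pics/'+f+'.png')[y0:y1,x0:x1]; cv2.imwrite('pics/'+out+'.png',cv2.resize(im,None,fx=s,fy=s,interpolation=cv2.INTER_CUBIC))
E
python3 - <<'E'
from h import *
for n in('scene','top','wrist'):
    p=manip.camera_params(n); print(n,p); snap(n,n+'0')
print(manip.state())
E
```

```text
pics
scene {'fx': 463.60363443184747, 'fy': 463.60363443184747, 'cx': 255.14585060843754, 'cy': 191.76159053327814, 'eye': array([1301.18155672, -685.56330976, 1293.5219236 ]), 'rotation': array([0.31633979, 0.14926445, 0.39560514, 0.84920305])}
top {'fx': 361.16937119760877, 'fy': 361.16937119760877, 'cx': 254.12145165823935, 'cy': 193.75175959216287, 'eye': array([ 354.24133764,  -65.50220889, 1223.87089391]), 'rotation': array([-0.07288948,  0.05997922,  0.70852195, -0.69934703])}
wrist {'fx': 297.3186396354542, 'fy': 297.3186396354542, 'cx': 258.0805089926078, 'cy': 188.4307205308757, 'eye': array([103.84720691, 645.00051371, 382.98910153]), 'rotation': array([-0.10729813, -0.07980079,  0.59983293,  0.78887224])}
{'t': 0.15, 'qpos': array([-1.39920167,  0.3337342 ,  0.03987568,  1.46605835, -0.01336712,
        1.34326778, -0.05851511]), 'dq': array([ 1.04995121e-03, -2.99148783e-03, -4.67064436e-04, -1.27055594e-03,
        3.41324810e-04, -1.34054767e-03,  1.49375827e-05]), 'joint_torque': array([ 2.20308502e-03, -6.56835508e+01,  1.33700363e+00, -4.04110157e+01,
       -5.95870195e-02,  4.18423384e-02,  7.49640640e-05]), 'position': array([173.80914169, 625.94989671, 207.37772554]), 'tcp_rot': array([ 0.09503174,  0.7006524 , -0.09588119,  0.70061543]), 'ft_force': array([ 0.30605385, -0.88925947,  0.1069728 ]), 'wrist_torque': array([-0.05582226,  0.02054082,  0.03448782]), 'opening': 86.69578807384796}
```

View pics/scene0.png

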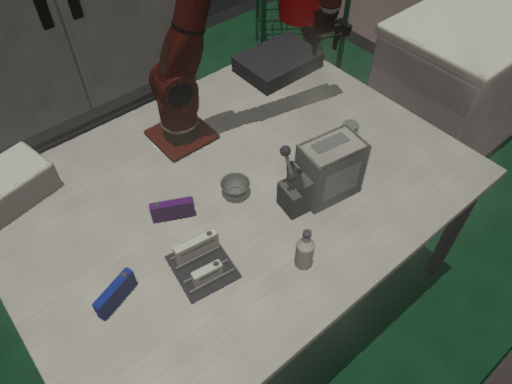

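View pics/top0.png

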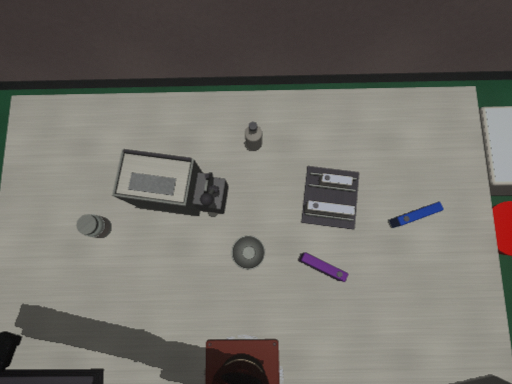

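View pics/wrist0.png

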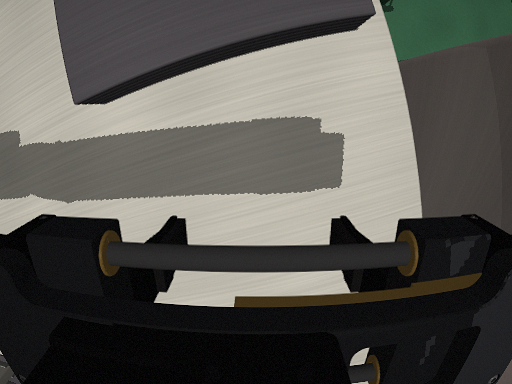

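The top view shows the rack at (331,197) with two white blocks, at (337,180) and (331,208). The hopper is at (160,182) and its lever ball is near (207,197). The bottle is at (253,135), the bowl at (248,252) and the jar at (92,226). The purple slab (323,267) and blue slab (416,214) are decoys.

```bash
python3 - <<'E'
from h import *
crop('top0',290,155,370,240,8,'c1'); crop('top0',105,140,235,225,6,'c2'); crop('scene0',155,215,255,305,7,'c3'); crop('scene0',260,110,385,225,5.0,'c4')
E
```

```text
(no output)
```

View pics/c1.png

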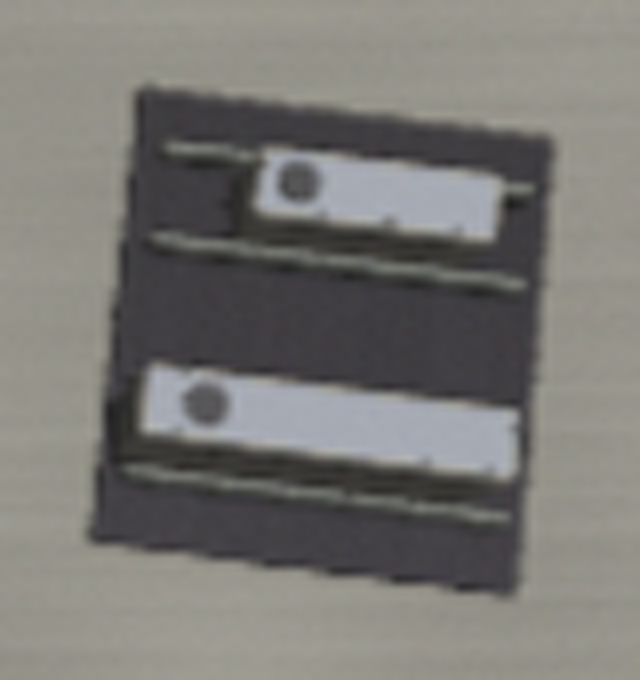

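View pics/c2.png

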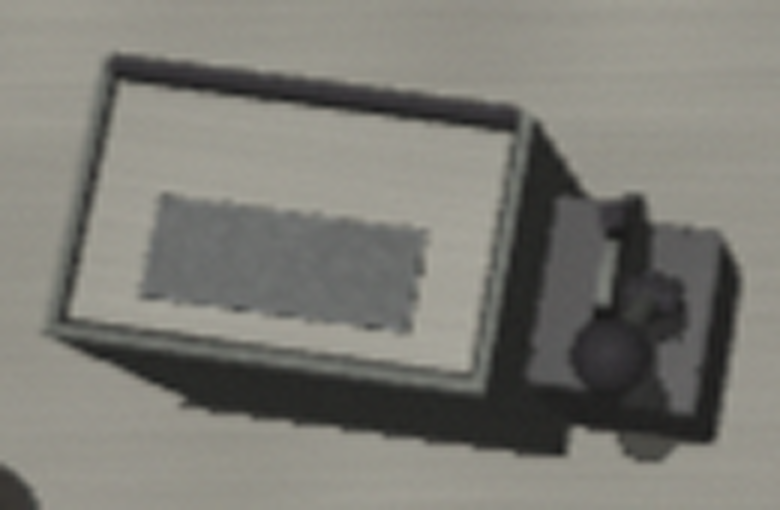

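View pics/c3.png

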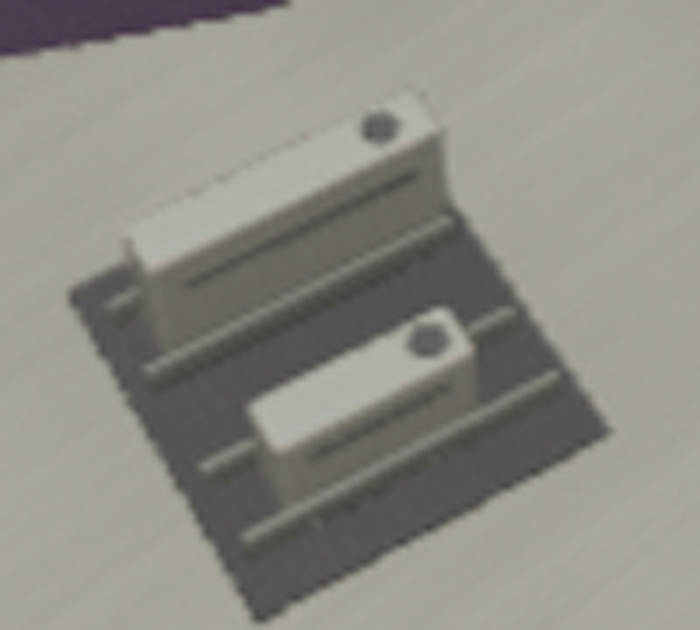

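View pics/c4.png

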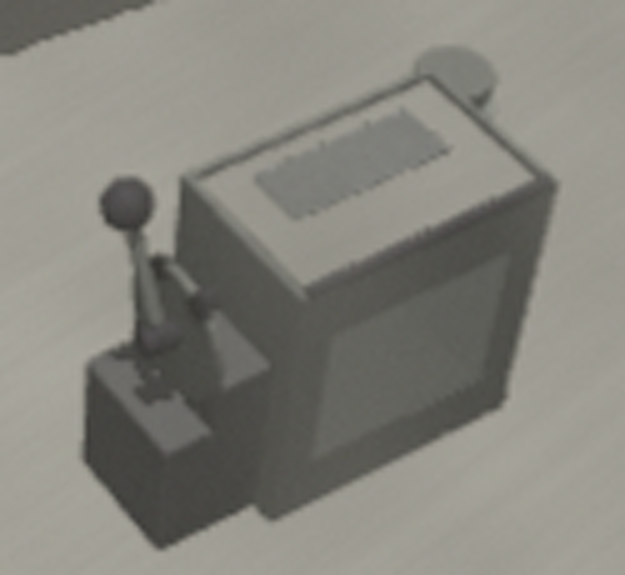

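```bash
cat >> h.py <<'E'
from scipy.spatial.transform import Rotation as R
P={n:manip.camera_params(n) for n in('scene','top')}
def unproj(n,uv,z):
    p=P[n]; uv=np.atleast_2d(uv).astype(float)
    d=np.c_[(uv[:,0]-p['cx'])/p['fx'],-(uv[:,1]-p['cy'])/p['fy'],-np.ones(len(uv))]
    d=R.from_quat(p['rotation']).apply(d); e=p['eye']
    return e+d*((z-e[2])/d[:,2])[:,None]
def proj(n,X):
    p=P[n]; c=R.from_quat(p['rotation']).inv().apply(np.atleast_2d(X)-p['eye'])
    return np.c_[p['cx']+p['fx']*c[:,0]/-c[:,2],p['cy']-p['fy']*c[:,1]/-c[:,2]]
def cp(pts,x0,y0,s): return (np.array(pts,float)+.5)/s-.5+[x0,y0]
E
python3 - <<'E'
from h import *
def rep(name,n,uv,z):
    X=unproj(n,uv,z)[:,:2]; e=np.diff(np.r_[X,X[:1]],axis=0)
    L=np.linalg.norm(e,axis=1); a=np.degrees(np.arctan2(e[:,1],e[:,0]))
    print(name,n,'c',X.mean(0).round(1),'L',L.round(1),'ang',a.round(1)); 
rep('block','top',cp([(150,362),(520,408),(516,482),(140,434)],290,155,8),86)
rep('small','top',cp([(262,147),(500,178),(495,240),(252,212)],290,155,8),66)
rep('rack','top',cp([(135,88),(553,135),(517,597),(90,540)],290,155,8),6)
rep('hop','top',cp([(110,55),(530,108),(485,390),(48,330)],105,140,6),228)
rep('block','scene',cp([(412,88),(130,242),(155,270),(442,128)],155,215,7),86)
rep('rack','scene',cp([(262,622),(612,430),(455,205),(70,295)],155,215,7),6)
rep('hop','scene',cp([(427,75),(557,183),(308,298),(182,180)],260,110,5),228)
print('ball', unproj('top',cp([(612,355)],105,140,6),165+95*np.cos(.5)),unproj('scene',cp([(127,203)],260,110,5),165+95*np.cos(.5)))
print('bottle',unproj('top',[(253,128)],170),'bowl',unproj('top',[(248,252)],50),'jar',unproj('top',[(89,224)],110))
E
```

```text
block top c [ 523.9 -289. ] L [146.9  29.7 148.7  29.4] ang [-98.1 173.4  81.8 -10. ]
small top c [ 620.6 -316.5] L [97.6 26.2 99.1 27.8] ang [-98.6 172.   82.3 -11.1]
rack top c [ 572.5 -303.4] L [180.8 200.9 179.6 198.4] ang [-97.6 172.   81.6  -7.7]
hop top c [599.6 238.3] L [206.2 137.6 209.9 136.5] ang [-98.4 172.4  81.3  -9.1]
block scene c [ 530.3 -290.1] L [147.4  19.6 144.9  27.3] ang [-94.8   0.8  82.1 173.5]
rack scene c [ 590.  -306.9] L [178.  145.7 185.  198.1] ang [  82.4  172.2 -114.1   -8. ]
hop scene c [603.8 234.9] L [130.9 204.3 131.5 205.4] ang [ -6.3 -99.  174.1  80.8]
ball [[528.10587674  82.23032004 248.37034338]] [[529.86194191  82.7061754  248.37034338]]
bottle [[761.12116171 -46.16375532 170.        ]] bowl [[387.82656403 -23.44063779  50.        ]] jar [[478.17457057 469.77339435 110.        ]]
```

```bash
cat >> h.py <<'E'
def plan(xyz,yaw_deg,s=None):
    """shift in current tool axes to reach tcp xyz; turn about tool x so that tool y axis is at yaw (mod 180)"""
    s=s or manip.state(); r=R.from_quat(s['tcp_rot']); M=r.as_matrix()
    d=M.T@(np.array(xyz)-s['position']); 
    ya=np.degrees(np.arctan2(M[1,1],M[0,1])); turn=-((yaw_deg-ya+90)%180-90) # tool x down: +turn about x lowers yaw
    print('t',round(s['t'],2),'pos',s['position'].round(1),'yawY',ya.round(1),'toolx',M[:,0].round(3),'op',round(s['opening'],1),'F',s['ft_force'].round(1),'q',s['qpos'].round(2))
    print('shift',d.round(1),'turn rad',np.radians(turn).round(3)); return d
E
python3 - <<'E'
from h import *
plan([480,400,340],-8.2); print(R.from_quat(manip.state()['tcp_rot']).as_matrix().round(3))
P0=[480,400,340]; plan([524,-289,340],-8.2)
# overlay check of hopper/rack poses
def box(c,yaw,pts): return np.c_[R.from_euler('z',yaw,degrees=True).apply(pts)]+np.array([c[0],c[1],0])
def corners(a,b,z): return [[-a,-b,z],[a,-b,z],[a,b,z],[-a,b,z]]
for n in('top','scene'):
    im=cv2.resize(cv2.imread(f'pics/{n}0.png'),None,fx=3,fy=3,interpolation=cv2.INTER_CUBIC)
    for c,y,p in(((600.5,237.5),-8.6,corners(68.5,106,228)),((600.5,237.5),-8.6,corners(68.5,106,0)),((572.5,-303.4),-8.2,corners(100,90,6)),((524,-289),-8.2,corners(15,75,86))):
        uv=(proj(n,box(c,y,p))+.5)*3-.5
        cv2.polylines(im,[np.round(uv).astype(int)],True,(0,0,255),1)
    a,b=((330,400),(900,580)) if n=='top' else ((440,620),(750,330))
    for i,(x,y) in enumerate((a,b)):
        pass
    cv2.imwrite(f'pics/ov_{n}.png',im[360:760,300:1110] if n=='top' else im[330:930,440:1160])
E
```

```text
t 0.15 pos [173.8 625.9 207.4] yawY 74.5 toolx [-0.    -0.001 -1.   ] op 86.7 F [ 0.3 -0.9  0.1] q [-1.4   0.33  0.04  1.47 -0.01  1.34 -0.06]
shift [-132.4 -136.   355.5] turn rad 1.443
[[-0.     0.268  0.964]
 [-0.001  0.964 -0.268]
 [-1.    -0.001  0.   ]]
t 0.15 pos [173.8 625.9 207.4] yawY 74.5 toolx [-0.    -0.001 -1.   ] op 86.7 F [ 0.3 -0.9  0.1] q [-1.4   0.33  0.04  1.47 -0.01  1.34 -0.06]
shift [-131.6 -788.1  582.2] turn rad 1.443
```

View pics/ov_top.png

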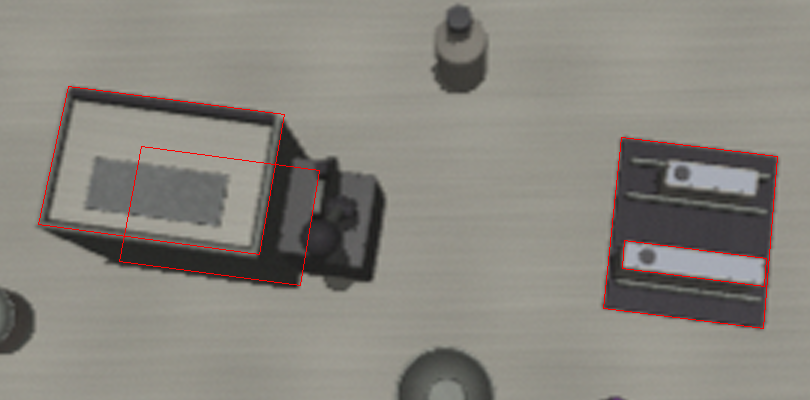

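View pics/ov_scene.png

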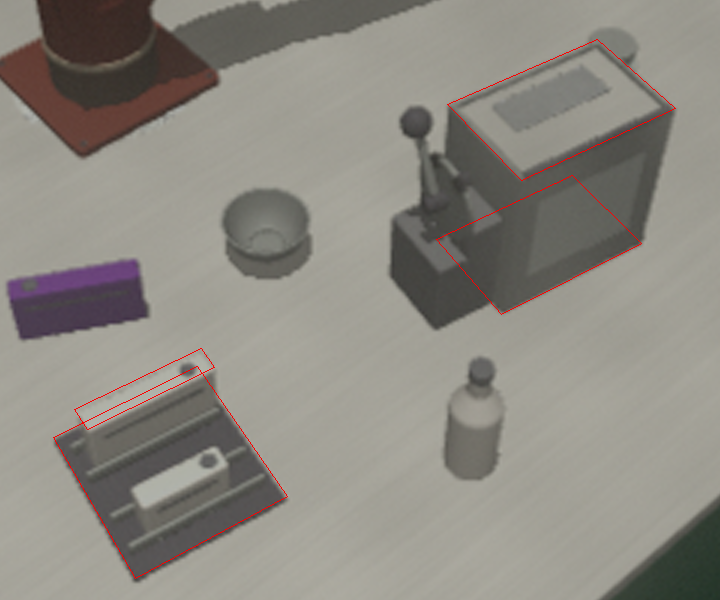

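Overlays of the measured hopper (600.5, 237.5, yaw −8.6°), rack (572.5, −303.4, yaw −8.2°) and block (524, −289) match the top picture. The scene view agrees to about 2 px.

There are two white slabs, at (337,180) with length 99 mm and at (331,208) with length 148 mm. The second is the larger one, and it is white where the decoys are blue and purple. It is in the slot nearer the robot. I'm moving over there along a curved path.

{"name": "jog_arm", "arguments": {"commands": [100, -30, -10, 30, 0.07, 100, -60, -30, 75, 0.15, 100, -90, -50, 120, 0.23, 100, -120, -70, 165, 0.3, 100, -132, -90, 210, 0.38, 100, -132, -105, 260, 0.45, 100, -132, -120, 310, 0.53, 100, -132, -136, 355, 0.6], "squeeze": 40}}

```text
t: 0.95
position: [461.1, 412.3, 339.7]
tcp_rot: [0.299, 0.641, -0.299, 0.641]
ft_force: [0.4, 0.8, -0.6]
opening: 87.1
```

```bash
python3 - <<'E'
from h import *
plan([540,50,340],-8.2)
E
```

```text
t 0.95 pos [461.1 412.3 339.7] yawY 39.9 toolx [ 0.    -0.001 -1.   ] op 87.1 F [ 0.4  0.8 -0.6] q [-1.05  0.24  0.32  1.34 -0.07  1.58 -0.05]
shift [-1.000e-01 -1.722e+02  3.285e+02] turn rad 0.84
```

{"name": "jog_arm", "arguments": {"commands": [100, 0, -22, 41, 0.08, 100, 0, -43, 82, 0.16, 100, 0, -65, 123, 0.24, 100, 0, -86, 164, 0.32, 100, 0, -108, 205, 0.4, 100, 0, -129, 246, 0.48, 100, 0, -151, 287, 0.56, 100, 0, -172, 328, 0.64]}}

```text
t: 1.75
position: [539.7, 48.5, 339.9]
tcp_rot: [0.486, 0.513, -0.486, 0.513]
ft_force: [1.2, 0.4, -0.3]
opening: 87.2
```

```bash
python3 - <<'E'
from h import *
plan([524,-289,250],-8.2)
E
```

```text
t 1.75 pos [539.7  48.5 339.9] yawY 3.1 toolx [ 0. -0. -1.] op 87.2 F [ 1.2  0.4 -0.3] q [-0.74  0.07  0.61  1.53 -0.04  1.56 -0.08]
shift [ 90.  -33.9 336.1] turn rad 0.197
```

{"name": "jog_arm", "arguments": {"commands": [100, 0, -5, 44, 0.03, 100, 10, -10, 88, 0.06, 100, 20, -14, 132, 0.09, 100, 35, -18, 176, 0.12, 100, 50, -22, 218, 0.15, 100, 65, -26, 260, 0.18, 100, 80, -30, 300, 0.197, 100, 90, -34, 336, 0.197]}}

```text
t: 2.55
position: [523.1, -290.6, 248.9]
tcp_rot: [-0.535, -0.463, 0.535, -0.463]
ft_force: [0.4, 0.4, -0.2]
opening: 86.8
```

```bash
python3 - <<'E'
from h import *
p=manip.camera_params('wrist'); print(p)
snap('wrist','w1'); plan([524,-289,62],-8.2)
E
```

```text
{'fx': 297.3186396354542, 'fy': 297.3186396354542, 'cx': 258.0805089926078, 'cy': 188.4307205308757, 'eye': array([ 533.18444624, -219.5990301 ,  424.61872596]), 'rotation': array([-0.13377737,  0.00981167, -0.07142773,  0.98838526])}
t 2.6 pos [ 520.4 -296.6  247.6] yawY -8.6 toolx [-0.003 -0.003 -1.   ] op 87.0 F [-5.1 -1.2 -1.2] q [-0.27  0.28  0.88  1.57 -0.21  1.4   0.48]
shift [185.6   2.9  -8.6] turn rad -0.006
```

View pics/w1.png

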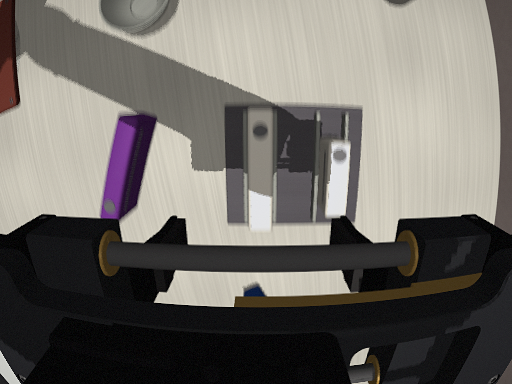

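The wrist view shows the big white block, with its top running from (247,107)–(273,107) to (249,231)–(271,231). The fingers straddle it. The small block is at (338,180).

```bash
cat >> h.py <<'E'
def fish(p,uv,z):
    uv=np.atleast_2d(uv).astype(float); a=uv-[p['cx'],p['cy']]; r=np.linalg.norm(a,axis=1); th=r/p['fx']
    d=np.c_[a[:,0]/r*np.sin(th),-a[:,1]/r*np.sin(th),-np.cos(th)]
    d=R.from_quat(p['rotation']).apply(d); return p['eye']+d*((z-p['eye'][2])/d[:,2])[:,None]
E
python3 - <<'E'
from h import *
crop('w1',215,90,375,240,5,'w1c')
p={'fx': 297.3186396354542, 'cx': 258.0805089926078, 'cy': 188.4307205308757, 'eye': np.array([ 533.18444624, -219.5990301 ,  424.61872596]), 'rotation': np.array([-0.13377737,  0.00981167, -0.07142773,  0.98838526])}
X=fish(p,[(247,107),(273,107),(271,231),(249,231)],86); print(X.round(1),X.mean(0))
E
```

```text
[[ 521.  -216.1   86. ]
 [ 550.  -220.3   86. ]
 [ 527.6 -368.5   86. ]
 [ 500.7 -364.5   86. ]] [ 524.80770439 -292.36463613   86.        ]
```

View pics/w1c.png

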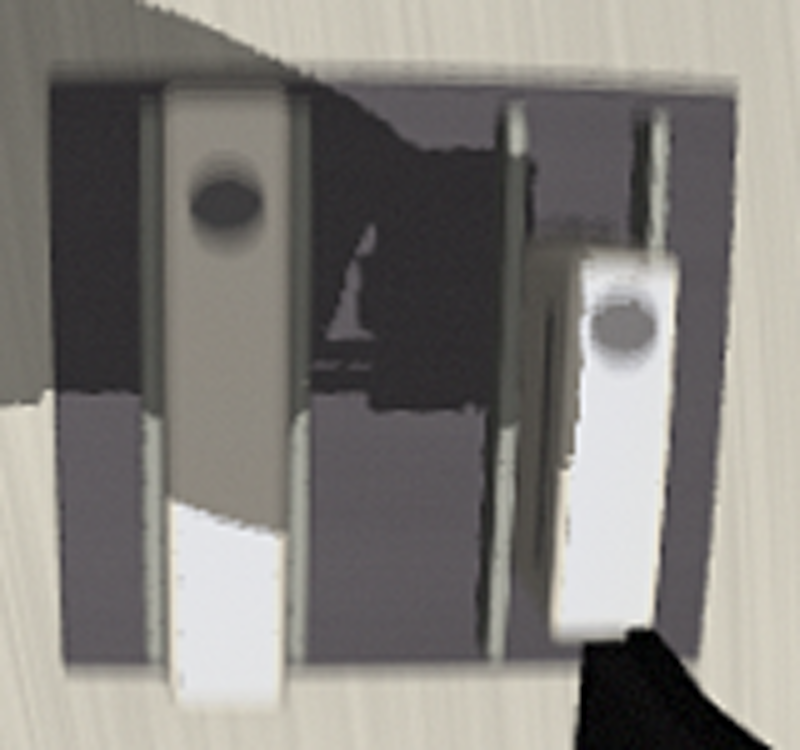

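```bash
python3 - <<'E'
from h import *
plan([524.5,-291,62],-8.2)
E
```

```text
t 2.6 pos [ 520.4 -296.6  247.6] yawY -8.6 toolx [-0.003 -0.003 -1.   ] op 87.0 F [-5.1 -1.2 -1.2] q [-0.27  0.28  0.88  1.57 -0.21  1.4   0.48]
shift [185.6   3.7  -6.7] turn rad -0.006
```

{"name": "jog_arm", "arguments": {"commands": [100, 0, 4, -7, 0, 100, 20, 4, -7, 0, 100, 50, 4, -7, 0, 100, 80, 4, -7, 0, 100, 105, 4, -7, 0, 100, 120, 4, -7, 0, 100, 120, 4, -7, 0, 100, 120, 4, -7, 0]}}

```text
t: 3.4
position: [525.7, -290.3, 128.5]
tcp_rot: [-0.535, -0.461, 0.537, -0.462]
ft_force: [0.5, 0.0, 1.0]
opening: 87.0
```

```bash
python3 - <<'E'
from h import *
plan([524.5,-291,62],-8.2)
E
```

```text
t 3.4 pos [ 525.7 -290.3  128.5] yawY -8.5 toolx [-0.002 -0.003 -1.   ] op 87.0 F [0.5 0.  1. ] q [-0.24  0.37  0.83  1.72 -0.29  1.18  0.53]
shift [66.5 -1.   0.7] turn rad -0.006
```

Aligned. I'm descending to TCP z≈62 and closing.

{"name": "jog_arm", "arguments": {"commands": [100, 20, -1, 1, 0, 100, 40, -1, 1, 0, 100, 58, -1, 1, 0, 100, 66, -1, 1, 0, 100, 66, -1, 1, 0, 60, 66, -1, 1, 0, 30, 66, -1, 1, 0, 20, 66, -1, 1, 0], "squeeze": 40}}

```text
t: 4.2
position: [525.0, -291.6, 63.4]
tcp_rot: [-0.535, -0.461, 0.537, -0.462]
ft_force: [0.7, 0.0, -0.8]
opening: 70.6
```

{"name": "jog_arm", "arguments": {"commands": [15, 0, 0, 0, 0, 15, 0, 0, 0, 0, 15, 0, 0, 0, 0, 15, 0, 0, 0, 0, 15, 0, 0, 0, 0]}}

```text
t: 4.7
position: [525.0, -291.6, 63.3]
tcp_rot: [-0.535, -0.461, 0.537, -0.462]
ft_force: [0.3, -0.8, -0.4]
opening: 31.4
```

```bash
python3 - <<'E'
from h import *
plan([524.5,-291,62],-8.2)
E
```

```text
t 4.7 pos [ 525.  -291.6   63.3] yawY -8.5 toolx [-0.001 -0.003 -1.   ] op 31.4 F [ 0.3 -0.8 -0.4] q [-0.2   0.44  0.8   1.79 -0.35  1.06  0.57]
shift [ 1.3 -0.5 -0.5] turn rad -0.006
```

{"name": "jog_arm", "arguments": {"commands": [10, 0, 0, 0, 0, 10, 0, 0, 0, 0, 10, -10, 0, 0, 0, 10, -25, 0, 0, 0, 10, -45, 0, 0, 0, 10, -60, 0, 0, 0, 10, -60, 0, 0, 0]}}

```text
t: 5.4
position: [526.3, -292.2, 126.2]
tcp_rot: [-0.536, -0.459, 0.536, -0.463]
ft_force: [1.0, -0.6, -4.6]
opening: 29.4
```

```bash
python3 - <<'E'
from h import *
plan([530,-200,350],-8.6)
snap('scene','s2'); crop('s2',130,190,300,310,4.5,'s2c')
E
```

```text
t 5.4 pos [ 526.3 -292.2  126.2] yawY -8.5 toolx [ 0.003 -0.004 -1.   ] op 29.4 F [ 1.  -0.6 -4.6] q [-0.24  0.37  0.83  1.73 -0.3   1.17  0.53]
shift [-224.2   -9.2  -90.9] turn rad 0.001
```

View pics/s2c.png

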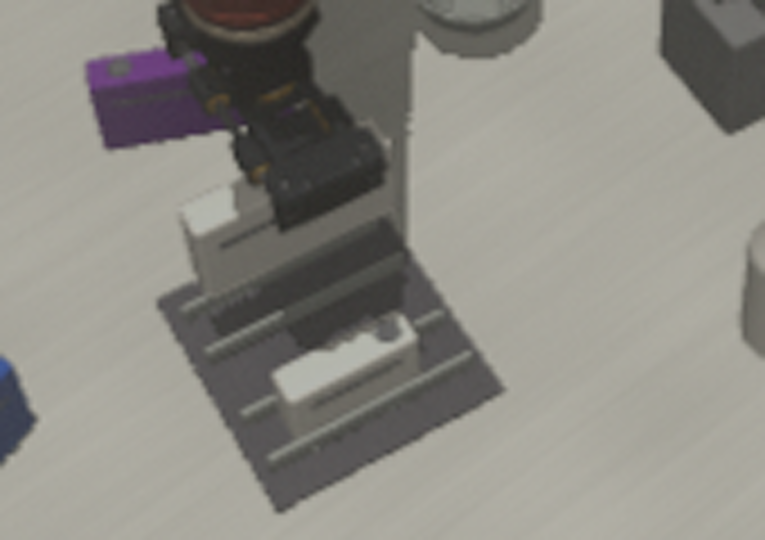

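The block is lifted (weight 4.6 N, opening 29.4 mm). The scene crop shows it clear of the rack and the small block undisturbed. Next I'm going up and over to the hopper.

{"name": "jog_arm", "arguments": {"commands": [10, -40, 0, 0, 0, 10, -80, 0, -10, 0, 10, -120, 0, -20, 0, 10, -155, -3, -40, 0, 10, -190, -5, -65, 0, 10, -210, -8, -95, 0, 10, -224, -9, -130, 0, 10, -224, -9, -165, 0]}}

```text
t: 6.25
position: [541.3, -125.4, 349.4]
tcp_rot: [0.536, 0.46, -0.536, 0.463]
ft_force: [0.8, -0.3, -4.0]
opening: 29.5
```

```bash
python3 - <<'E'
from h import *
plan([585.7,239.7,350],-8.6)
E
```

```text
t 6.25 pos [ 541.3 -125.4  349.4] yawY -8.6 toolx [ 0.004 -0.003 -1.   ] op 29.5 F [ 0.8 -0.3 -4. ] q [-0.58  0.1   0.81  1.49 -0.07  1.57  0.07]
shift [  -1.7  -10.4 -367.6] turn rad 0.001
```

{"name": "jog_arm", "arguments": {"commands": [10, 0, -1, -40, 0, 10, 0, -2, -85, 0, 10, 0, -4, -130, 0, 10, 0, -5, -175, 0, 10, 0, -7, -220, 0, 10, 0, -8, -265, 0, 10, 0, -9, -310, 0, 10, 0, -10, -345, 0]}}

```text
t: 7.05
position: [582.0, 220.7, 346.8]
tcp_rot: [-0.535, -0.461, 0.536, -0.463]
ft_force: [1.3, 0.4, -4.5]
opening: 29.2
```

{"name": "jog_arm", "arguments": {"commands": [10, 0, 0, -15, 0, 10, 0, 0, -22, 0, 10, 0, 0, -22, 0, 10, 0, 0, -22, 0]}}

```text
t: 7.45
position: [585.6, 240.2, 346.8]
tcp_rot: [-0.535, -0.46, 0.536, -0.463]
ft_force: [0.3, -2.0, -4.5]
opening: 29.4
```

```bash
python3 - <<'E'
from h import *
plan([585.7,239.7,300],-8.6)
for n in('top','scene'): snap(n,n+'3')
crop('top3',60,110,260,250,4,'t3c'); crop('scene3',250,70,400,225,4,'s3c')
E
```

```text
t 7.45 pos [585.6 240.2 346.8] yawY -8.6 toolx [ 0.002 -0.004 -1.   ] op 29.4 F [ 0.3 -2.  -4.5] q [-0.9   0.29  0.59  1.29 -0.16  1.6  -0.49]
shift [46.8  0.   0.3] turn rad 0.001
```

View pics/t3c.png

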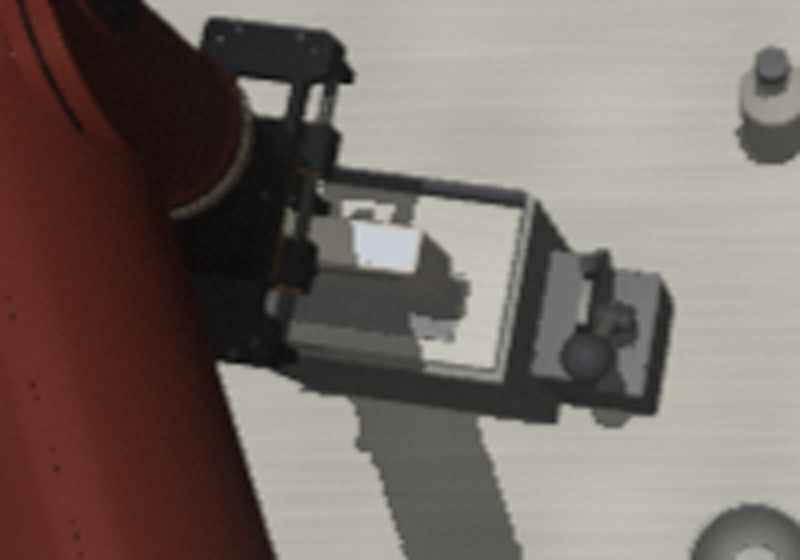

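View pics/s3c.png

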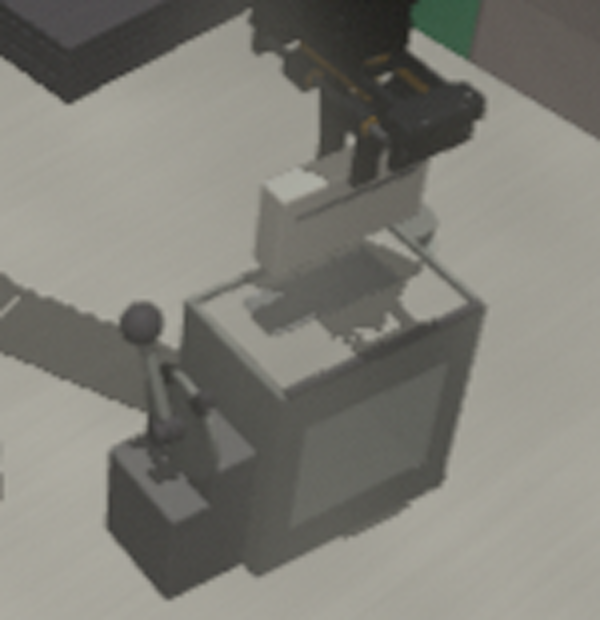

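```bash
python3 - <<'E'
from h import *
X=unproj('top',cp([(422,230),(415,272)],60,110,4),369); print(X.round(1))
l=R.from_euler('z',8.6,degrees=True).apply(X-[600.5,237.5,0]); print(l.round(1)); plan([585.7,239.7,300],-8.6)
E
```

```text
[[587.  167.1 369. ]
 [560.6 170.5 369. ]]
[[ -2.8 -71.6 369. ]
 [-29.5 -72.2 369. ]]
t 7.55 pos [585.6 240.3 347.2] yawY -8.6 toolx [ 0.002 -0.003 -1.   ] op 29.2 F [ 0.4 -0.1 -4.2] q [-0.9   0.29  0.59  1.29 -0.16  1.6  -0.49]
shift [47.2  0.   0.4] turn rad 0.001
```

The block is over the mouth at hopper x ≈ −16 and y ≈ +3, as intended. I'm lowering into the flap.

{"name": "jog_arm", "arguments": {"commands": [10, 20, 0, 0, 0, 10, 40, 0, 0, 0, 10, 55, 0, 0, 0, 10, 63, 0, 0, 0, 10, 70, 0, 0, 0, 10, 78, 0, 0, 0, 10, 86, 0, 0, 0, 10, 95, 0, 0, 0], "squeeze": 45}}

```text
t: 8.35
position: [586.7, 240.2, 252.7]
tcp_rot: [0.537, 0.46, -0.535, 0.463]
ft_force: [1.1, -0.2, 1.8]
opening: 29.6
```

```bash
python3 - <<'E'
from h import *
plan([585.7,239.7,182],-8.6)
E
```

```text
t 8.35 pos [586.7 240.2 252.7] yawY -8.6 toolx [ 0.005 -0.002 -1.   ] op 29.6 F [ 1.1 -0.2  1.8] q [-0.91  0.31  0.57  1.47 -0.16  1.41 -0.48]
shift [70.7 -1.3  0.6] turn rad 0.0
```

{"name": "jog_arm", "arguments": {"commands": [10, 12, -1, 0, 0, 10, 24, -1, 0, 0, 10, 36, -1, 0, 0, 10, 46, -1, 0, 0, 10, 54, -1, 0, 0, 10, 60, -1, 0, 0, 10, 64, -1, 0, 0, 10, 64, -1, 0, 0]}}

```text
t: 9.15
position: [585.5, 240.2, 187.9]
tcp_rot: [0.536, 0.46, -0.536, 0.463]
ft_force: [-3.9, 1.1, -3.0]
opening: 29.6
```

```bash
python3 - <<'E'
from h import *
for n in('top','scene'): snap(n,n+'4')
crop('top4',60,110,260,250,4,'t4c'); crop('scene4',250,70,400,225,4,'s4c')
plan([585.7,239.7,182],-8.6)
E
```

```text
t 9.25 pos [585.3 240.2 188.3] yawY -8.6 toolx [ 0.003 -0.003 -1.   ] op 29.3 F [-3.6  0.7 -3.8] q [-0.9   0.34  0.56  1.56 -0.18  1.29 -0.47]
shift [6.3 0.4 0.5] turn rad 0.001
```

View pics/t4c.png

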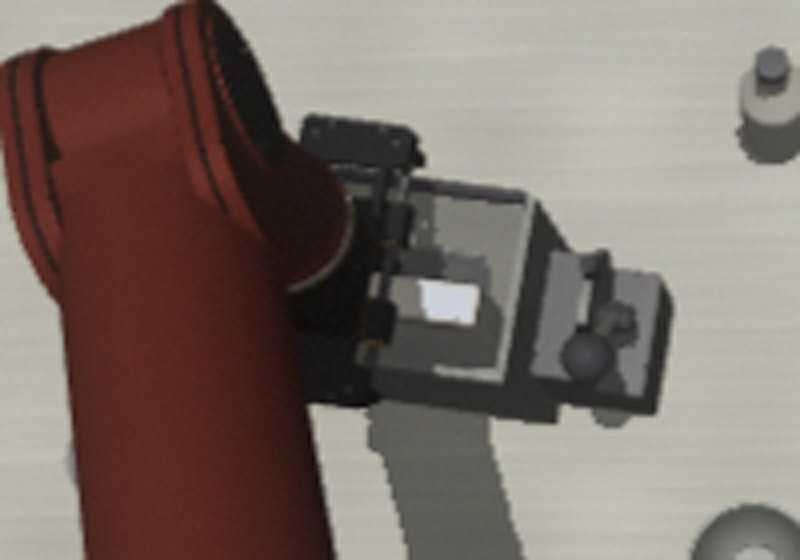

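View pics/s4c.png

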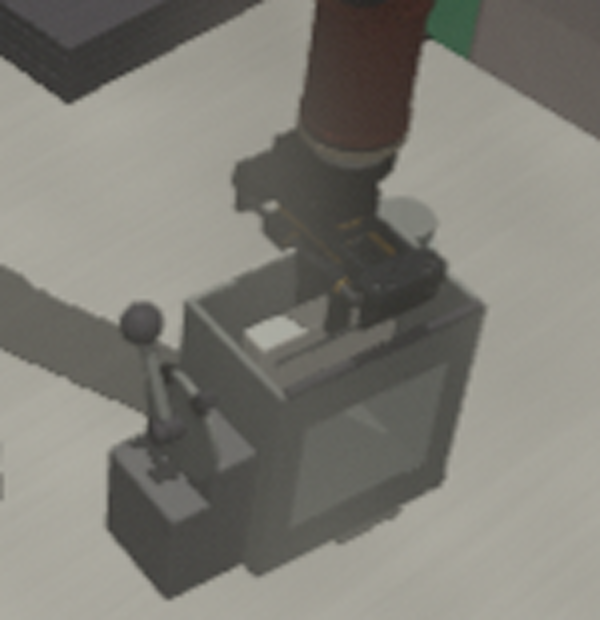

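The block is well inside with its top below the rim. The flap is held open, pressing sideways on the block at about 4 N, and the lever still leans to −x. I'm releasing with a limited opening so the fingers stay off the walls.

{"name": "jog_arm", "arguments": {"commands": [52, 0, 0, 0, 0, 52, 0, 0, 0, 0, 52, 0, 0, 0, 0, 52, 0, 0, 0, 0, 52, 0, 0, 0, 0, 52, 0, 0, 0, 0, 52, 0, 0, 0, 0]}}

```text
t: 9.95
position: [585.2, 240.5, 189.3]
tcp_rot: [0.536, 0.46, -0.535, 0.462]
ft_force: [-4.6, -0.3, 5.8]
opening: 45.0
```

```bash
python3 - <<'E'
from h import *
for n in('top','scene'): snap(n,n+'5')
crop('top5',60,110,260,250,4,'t5c'); crop('scene5',250,70,400,225,4,'s5c')
plan([585.7,239.7,330],-8.6)
E
```

```text
t 10.05 pos [585.2 240.5 189.3] yawY -8.6 toolx [ 0.003 -0.002 -1.   ] op 45.4 F [-4.8  0.   4.2] q [-0.9   0.34  0.56  1.56 -0.18  1.3  -0.47]
shift [-140.7    1.1    0.9] turn rad 0.001
```

View pics/t5c.png

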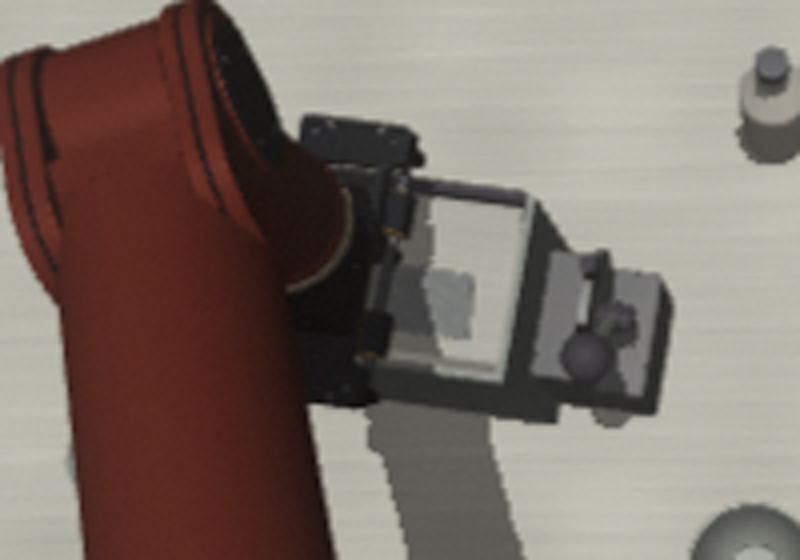

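View pics/s5c.png

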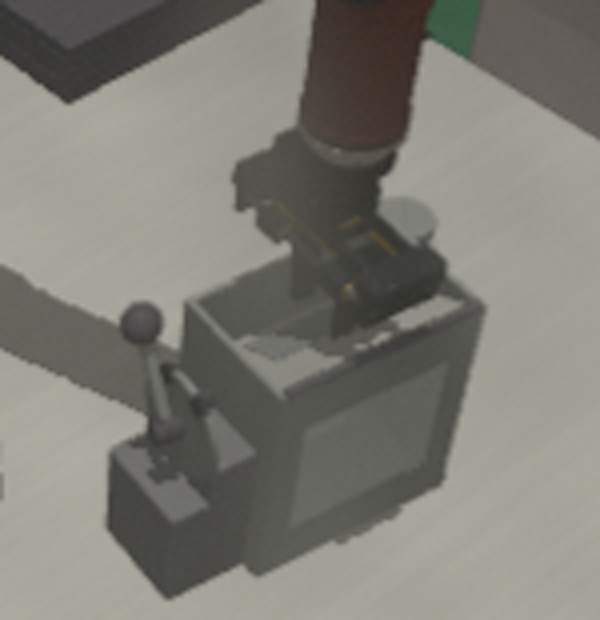

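The block has dropped and the flap rests on the fingers. I'm withdrawing straight up.

{"name": "jog_arm", "arguments": {"commands": [52, -8, 0, 0, 0, 52, -20, 0, 0, 0, 52, -35, 0, 0, 0, 52, -55, 0, 0, 0, 52, -80, 0, 0, 0, 52, -105, 0, 0, 0, 52, -125, 0, 0, 0, 52, -140, 0, 0, 0]}}

```text
t: 10.85
position: [585.6, 240.4, 331.8]
tcp_rot: [0.537, 0.46, -0.535, 0.463]
ft_force: [-0.3, 0.3, -0.8]
opening: 45.2
```

```bash
python3 - <<'E'
from h import *
for n in('top','scene'): snap(n,n+'6')
crop('top6',60,110,260,250,4,'t6c'); crop('scene6',250,70,400,225,4,'s6c')
def L(x,y,z): return R.from_euler('z',-8.6,degrees=True).apply([x,y,0])+[600.5,237.5,z]
print(L(-95,-165,0)); plan([*L(-95,-165,0)[:2],330],-8.6)
E
```

```text
[481.89481213  88.56105475   0.        ]
t 10.95 pos [585.9 240.7 331.9] yawY -8.6 toolx [ 0.007 -0.    -1.   ] op 45.2 F [-0.2  1.   0.7] q [-0.91  0.29  0.58  1.33 -0.15  1.57 -0.49]
shift [  1.2 -80.2 166. ] turn rad 0.0
```

View pics/t6c.png

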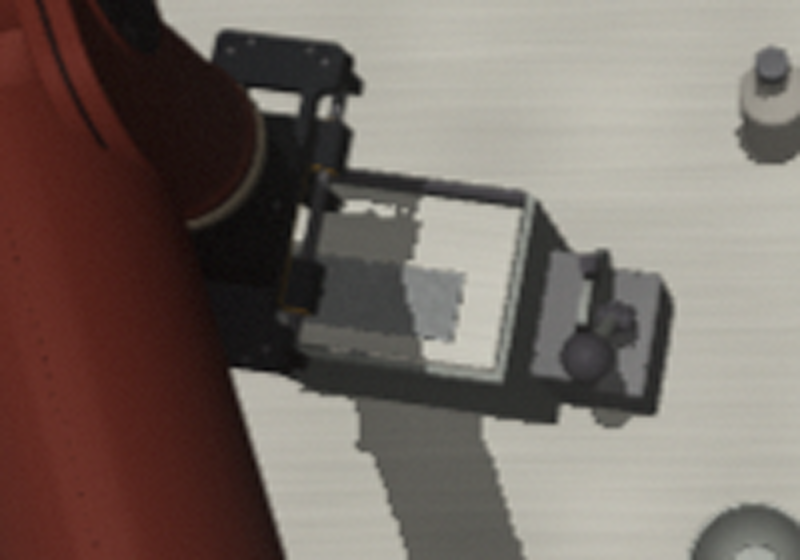

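View pics/s6c.png

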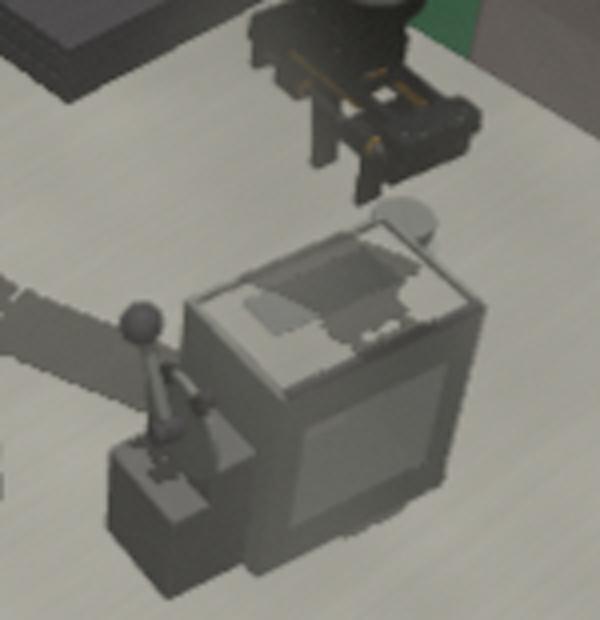

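The flap is shut level and the lever still leans to −x. I'm closing the fingers and moving to the −x side of the ball.

{"name": "jog_arm", "arguments": {"commands": [0, 0, -10, 20, 0, 0, 0, -22, 45, 0, 0, 0, -34, 70, 0, 0, 0, -46, 95, 0, 0, 0, -58, 120, 0, 0, 0, -70, 145, 0, 0, 0, -80, 160, 0, 0, 0, -85, 166, 0], "squeeze": 20}}

```text
t: 11.75
position: [476.3, 87.6, 330.7]
tcp_rot: [0.538, 0.459, -0.535, 0.462]
ft_force: [-0.3, 0.4, 0.7]
opening: 0.9
```

{"name": "jog_arm", "arguments": {"commands": [0, 20, 0, 0, 0, 0, 40, 0, 0, 0, 0, 55, 0, 0, 0, 0, 55, 0, 0, 0]}}

```text
t: 12.15
position: [475.6, 88.0, 273.4]
tcp_rot: [0.537, 0.46, -0.536, 0.462]
ft_force: [-0.4, -0.0, 0.4]
opening: 0.5
```

```bash
python3 - <<'E'
from h import *
for n in('top','scene'): snap(n,n+'7')
crop('top7',130,110,280,250,4,'t7c'); crop('scene7',250,70,400,225,4,'s7c')
def L(x,y,z): return R.from_euler('z',-8.6,degrees=True).apply([x,y,0])+[600.5,237.5,z]
plan(L(-100,-165,247),-8.6);plan(L(0,-165,247),-8.6)
E
```

```text
t 12.25 pos [476.7  88.  275.7] yawY -8.7 toolx [ 0.006 -0.    -1.   ] op 0.2 F [-0.3  0.1  0.6] q [-0.91 -0.08  0.6   1.78  0.05  1.43 -0.46]
shift [28.7 -0.1 -1.3] turn rad -0.001
t 12.25 pos [476.7  88.  275.7] yawY -8.7 toolx [ 0.006 -0.    -1.   ] op 0.2 F [-0.3  0.1  0.6] q [-0.91 -0.08  0.6   1.78  0.05  1.43 -0.46]
shift [29.3 99.9 -1.4] turn rad -0.001
```

View pics/t7c.png

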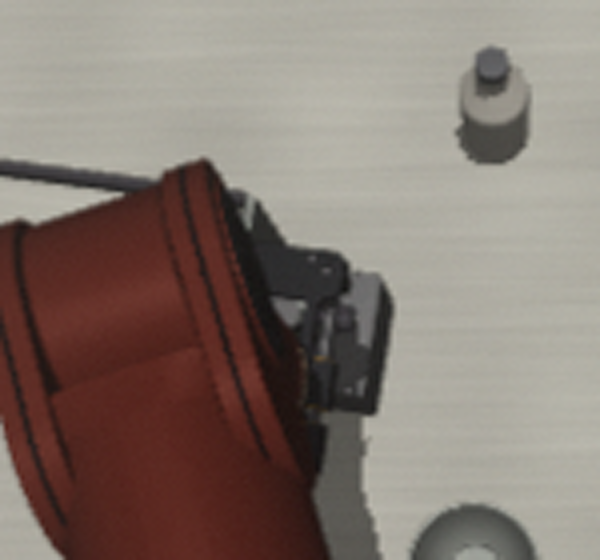

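View pics/s7c.png

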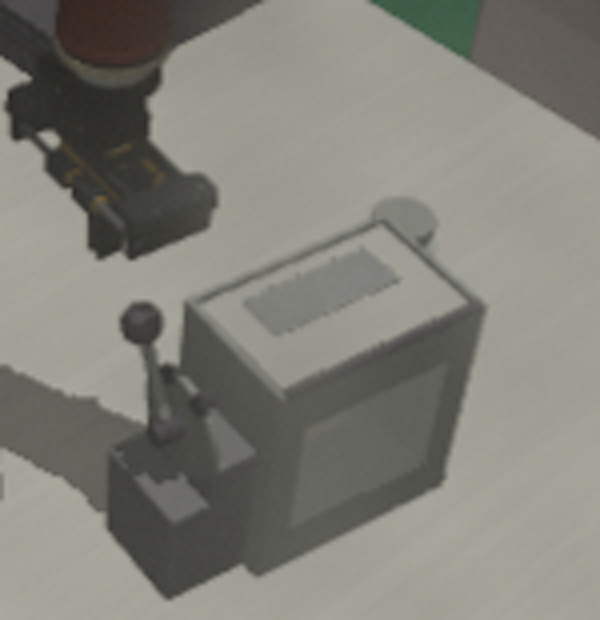

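The flap is shut and the fingers are beside the ball on its −x side. I'm descending, then pushing toward +x.

{"name": "jog_arm", "arguments": {"commands": [0, 15, 0, -1, 0, 0, 28, 0, -1, 0, 0, 28, 8, -1, 0, 0, 28, 16, -1, 0, 0, 28, 24, -1, 0, 0, 28, 32, -1, 0, 0, 28, 40, -1, 0, 0, 28, 50, -1, 0]}}

```text
t: 13.05
position: [526.4, 81.9, 252.9]
tcp_rot: [0.538, 0.461, -0.534, 0.461]
ft_force: [-30.4, -5.2, 71.6]
opening: 0.4
```

```bash
python3 - <<'E'
from h import *
snap('scene','scene8'); crop('scene8',250,70,400,225,4,'s8c')
def L(x,y,z): return R.from_euler('z',-8.6,degrees=True).apply([x,y,0])+[600.5,237.5,z]
plan(L(0,-165,247),-8.6)
E
```

```text
t 13.1 pos [528.7  81.5 254.2] yawY -8.7 toolx [ 0.009  0.003 -1.   ] op 0.4 F [-19.8  -1.8  50.1] q [-0.87  0.06  0.67  1.71 -0.04  1.37 -0.34]
shift [ 7.6 47.6  0. ] turn rad -0.001
```

View pics/s8c.png

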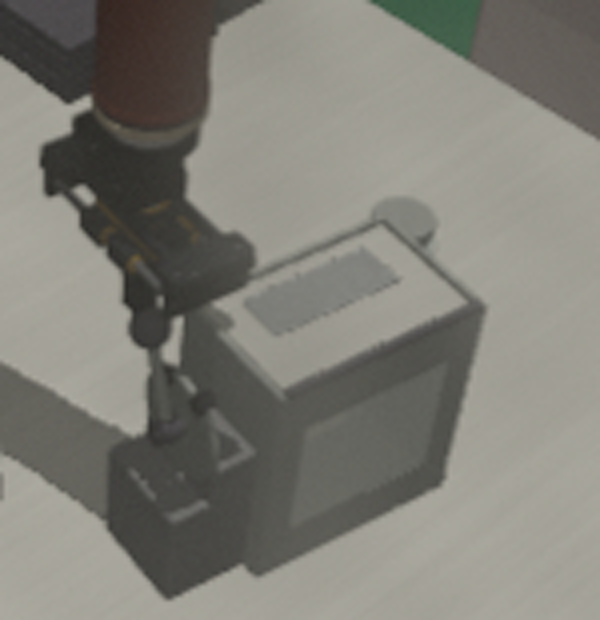

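```bash
python3 - <<'E'
from h import *
def L(x,y,z): return R.from_euler('z',-8.6,degrees=True).apply([x,y,0])+[600.5,237.5,z]
for a in np.arange(0,1.05,.1):
    b=L(95*np.sin(a-.5),-165,165+95*np.cos(a-.5)); u=proj('scene',b)[0]; print(round(a,1),u.round(1),((u-[250,70]+.5)*4-.5).round(0),b.round(0))
s=manip.state(); l=R.from_euler('z',8.6,degrees=True).apply(s['position']-[600.5,237.5,0]); print(l, s['wrist_torque'],s['ft_force'])
print('tip proj',((proj('scene',s['position']-[0,0,11])[0]-[250,70])*4).round(0))
E
python3 - <<'E'
import sys; sys.path.insert(0,'.')
import os; os.chdir('.')
from h import *
crop('scene8',265,110,325,185,9,'s8d')
E
```

```text
0.0 [284.8 150.6] [141. 324.] [531.  81. 248.]
0.1 [286.4 151.2] [147. 326.] [539.  80. 253.]
0.2 [288.  152.1] [153. 330.] [548.  79. 256.]
0.3 [289.6 153.3] [160. 335.] [557.  77. 258.]
0.4 [291.3 154.8] [167. 341.] [566.  76. 260.]
0.5 [293.  156.5] [174. 347.] [576.  74. 260.]
0.6 [294.7 158.4] [180. 355.] [585.  73. 260.]
0.7 [296.4 160.5] [187. 364.] [594.  72. 258.]
0.8 [298.  162.8] [194. 373.] [604.  70. 256.]
0.9 [299.6 165.3] [200. 383.] [612.  69. 253.]
1.0 [301.1 167.9] [206. 393.] [621.  68. 248.]
[ -47.67077183 -164.9769523   254.15559131] [-0.46263758  4.15386293  0.02698024] [-19.83174417  -1.80168921  50.1473074 ]
tip proj [138. 325.]
```

View pics/s8d.png

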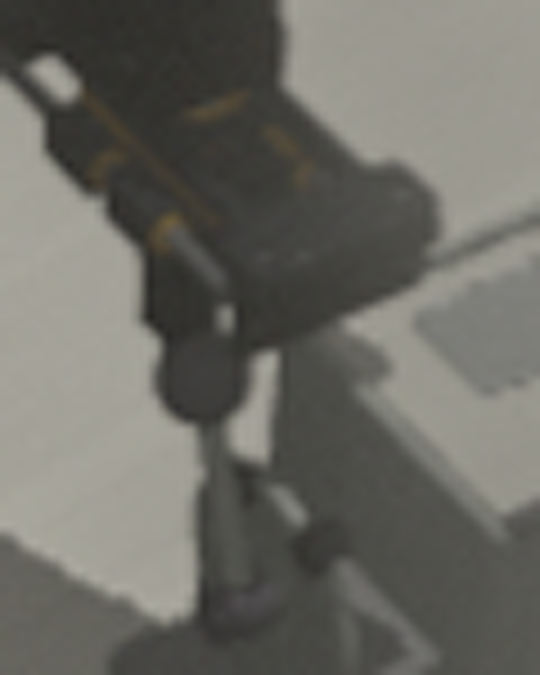

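```bash
python3 - <<'E'
from h import *
t=np.array([476.7,88,275.7])
for dz in(-30,-11,0,8,18,30,59): print(dz,((proj('scene',t+[0,0,dz])[0]-[250,70])*4).round(0))
crop('scene7',245,90,315,165,8,'s7d')
s=manip.state();print(s['t'],s['position'],s['ft_force'])
E
```

```text
-30 [101. 286.]
-11 [102. 269.]
0 [102. 259.]
8 [103. 251.]
18 [103. 242.]
30 [103. 231.]
59 [104. 203.]
13.1 [528.69533494  81.50645092 254.15559131] [-19.83174417  -1.80168921  50.1473074 ]
```

View pics/s7d.png

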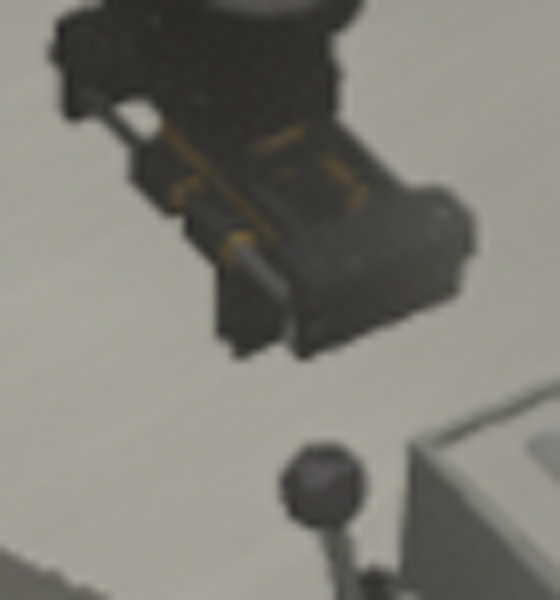

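```bash
python3 - <<'E'
from h import *
t=np.array([476.7,88,275.7])
def q(x,y,z): return R.from_euler('z',-8.6,degrees=True).apply([x,y,0])+t+[0,0,z]
for z in (20,40,59):
  for x in(-95,0,40,95):
    for y in(-37.5,37.5): print(z,x,y,((proj('scene',q(x,y,z))[0]-[245,90])*8).round(0))
E
```

```text
20 -95 -37.5 [ 45. 221.]
20 -95 37.5 [197. 161.]
20 0 -37.5 [167. 353.]
20 0 37.5 [323. 288.]
20 40 -37.5 [221. 412.]
20 40 37.5 [379. 345.]
20 95 -37.5 [299. 495.]
20 95 37.5 [459. 425.]
40 -95 -37.5 [ 44. 184.]
40 -95 37.5 [198. 123.]
40 0 -37.5 [168. 315.]
40 0 37.5 [326. 250.]
40 40 -37.5 [223. 374.]
40 40 37.5 [382. 307.]
40 95 -37.5 [301. 457.]
40 95 37.5 [462. 387.]
59 -95 -37.5 [ 44. 147.]
59 -95 37.5 [199.  86.]
59 0 -37.5 [169. 279.]
59 0 37.5 [328. 213.]
59 40 -37.5 [224. 337.]
59 40 37.5 [385. 270.]
59 95 -37.5 [303. 420.]
59 95 37.5 [466. 350.]
```

```bash
python3 - <<'E'
from h import *
t=np.array([585.9,240.7,331.9])
def q(x,y,z): return R.from_euler('z',-8.6,degrees=True).apply([x,y,0])+t+[0,0,z]
for x in(-37,-23,23,37):
  for z in(-11,0,20): print(x,z,((proj('scene',q(x,-9.5,z))[0]-[290,80])*8).round(0))
crop('scene6',290,80,380,155,8,'s6d')
E
```

```text
-37 -11 [280. 285.]
-37 0 [283. 263.]
-37 20 [288. 224.]
-23 -11 [301. 304.]
-23 0 [304. 282.]
-23 20 [310. 243.]
23 -11 [372. 368.]
23 0 [375. 347.]
23 20 [382. 308.]
37 -11 [394. 388.]
37 0 [397. 367.]
37 20 [404. 328.]
```

View pics/s6d.png

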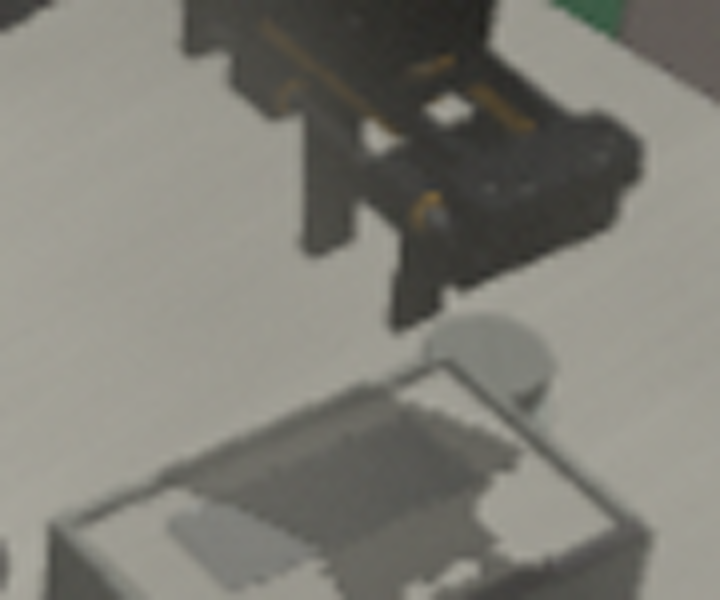

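The 50–70 N upward reading, and the tips seen in the scene crops about 15–20 mm higher than computed, mean the fingertips rode onto the top of the ball. The lever is barely moved (about 0.15 rad). I'll lift off, back away, and push again lower, with TCP at about 230.

{"name": "jog_arm", "arguments": {"commands": [0, -15, -3, 0, 0, 0, -40, -5, 0, 0, 0, -45, -25, 0, 0, 0, -45, -50, 0, 0, 0, -45, -65, 0, 0, 0, -45, -65, 0, 0, 0, -45, -65, 0, 0]}}

```text
t: 13.8
position: [464.7, 91.1, 299.0]
tcp_rot: [0.54, 0.46, -0.533, 0.462]
ft_force: [0.5, 0.1, 0.4]
opening: 0.3
```

```bash
python3 - <<'E'
from h import *
snap('scene','scene9'); crop('scene9',250,70,400,225,4,'s9c')
def L(x,y,z): return R.from_euler('z',-8.6,degrees=True).apply([x,y,0])+[600.5,237.5,z]
plan(L(-110,-165,230),-8.6)
s=manip.state(); t=s['position']
for z in(-11,0,10,20): print(z,((proj('scene',t+[0,0,z])[0]-[250,70])*4).round(0))
print(s['wrist_torque'])
E
```

```text
t 13.85 pos [464.9  90.9 298.8] yawY -8.7 toolx [ 0.01   0.003 -1.   ] op 0.3 F [-0.7 -0.4  0.9] q [-0.93 -0.12  0.59  1.76  0.07  1.47 -0.5 ]
shift [68.8  1.5  0.1] turn rad -0.001
-11 [ 96. 239.]
0 [ 96. 228.]
10 [ 96. 219.]
20 [ 97. 209.]
[-0.07042645  0.08029287 -0.02116181]
```

View pics/s9c.png

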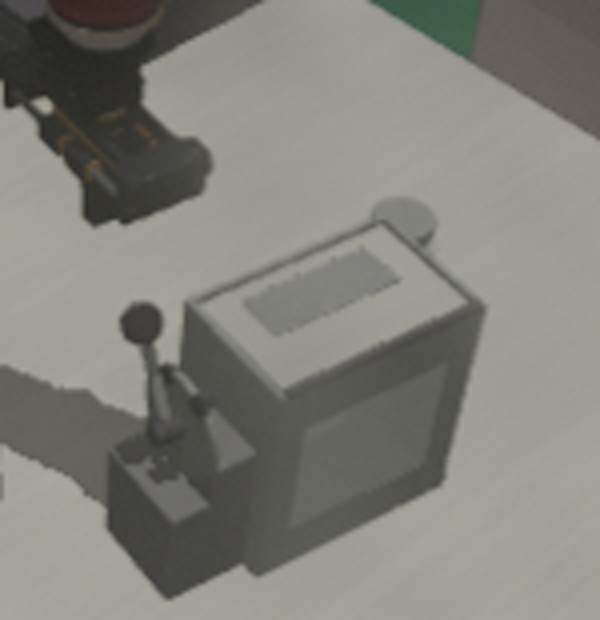

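The lever is back in its unlocked notch and the fingers are free. I'm going down 70 mm at this clear spot, then approaching.

{"name": "jog_arm", "arguments": {"commands": [0, 25, 1, 0, 0, 0, 50, 1, 0, 0, 0, 69, 1, 0, 0, 0, 69, 1, 0, 0, 0, 69, 10, 0, 0, 0, 69, 20, 0, 0, 0, 69, 28, 0, 0, 0, 69, 34, 0, 0]}}

```text
t: 14.65
position: [500.6, 85.9, 230.7]
tcp_rot: [0.54, 0.459, -0.533, 0.462]
ft_force: [0.1, 0.1, 0.1]
opening: 0.1
```

{"name": "jog_arm", "arguments": {"commands": [0, 0, 6, 0, 0, 0, 0, 12, 0, 0, 0, 0, 15, 0, 0]}}

```text
t: 14.95
position: [515.9, 83.5, 230.9]
tcp_rot: [0.54, 0.459, -0.533, 0.462]
ft_force: [-1.8, 0.5, 0.6]
opening: 0.5
```

```bash
python3 - <<'E'
from h import *
snap('scene','scene10'); crop('scene10',250,70,400,225,4,'s10c')
def L(x,y,z): return R.from_euler('z',-8.6,degrees=True).apply([x,y,0])+[600.5,237.5,z]
plan(L(15,-165,230),-8.6)
E
```

```text
t 15.0 pos [516.1  83.4 230.9] yawY -8.7 toolx [ 0.011  0.003 -1.   ] op 0.6 F [ 0.   0.7 -1.2] q [-0.89  0.04  0.67  1.78 -0.03  1.32 -0.37]
shift [ 1.6 75.4 -0.1] turn rad -0.002
```

View pics/s10c.png

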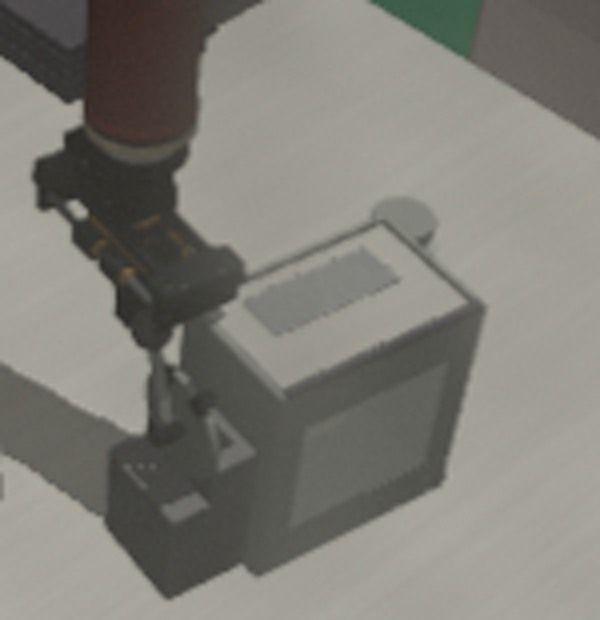

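The ball is now at (152,330), about 0.2 rad, with only 1–2 N of force. The push is working, so I'm carrying on over the top.

{"name": "jog_arm", "arguments": {"commands": [0, 0, 8, 0, 0, 0, 0, 16, 0, 0, 0, 0, 24, 0, 0, 0, 0, 32, 0, 0, 0, 0, 40, 0, 0, 0, 0, 46, 0, 0, 0, 0, 50, 0, 0]}}

```text
t: 15.7
position: [566.1, 75.6, 231.2]
tcp_rot: [0.54, 0.459, -0.533, 0.462]
ft_force: [0.4, 0.1, -0.2]
opening: 0.3
```

```bash
python3 - <<'E'
from h import *
snap('scene','scene11'); crop('scene11',250,70,400,225,4,'s11c')
def L(x,y,z): return R.from_euler('z',-8.6,degrees=True).apply([x,y,0])+[600.5,237.5,z]
plan(L(15,-165,230),-8.6)
E
```

```text
t 15.75 pos [566.4  75.6 231.2] yawY -8.7 toolx [ 0.011  0.002 -1.   ] op 0.4 F [-0.4 -0.7  0.6] q [-0.82  0.17  0.7   1.67 -0.11  1.33 -0.26]
shift [ 1.5 24.5 -0.3] turn rad -0.002
```

View pics/s11c.png

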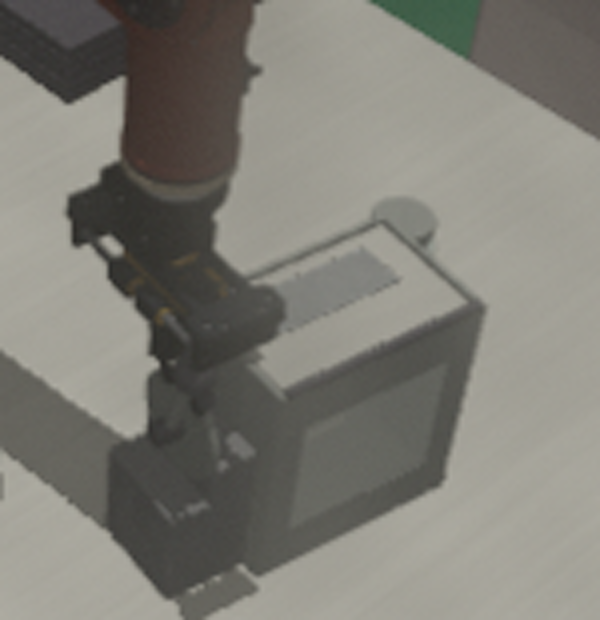

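The ball has gone over to about (205,393), the marked side. I'm backing off toward −x, then up.

{"name": "jog_arm", "arguments": {"commands": [0, 0, -15, 0, 0, 0, 0, -30, 0, 0, 0, -10, -45, 0, 0, 0, -40, -60, 0, 0, 0, -80, -75, 0, 0, 0, -120, -90, 0, 0, 0, -140, -110, 10, 0, 0, -140, -130, 50, 0]}}

```text
t: 16.55
position: [429.0, 48.5, 372.2]
tcp_rot: [0.54, 0.459, -0.531, 0.464]
ft_force: [-0.2, -0.5, 0.4]
opening: 0.5
```

{"name": "jog_arm", "arguments": {"commands": [0, 0, 0, 50, 0, 0, 0, 0, 95, 0, 0, 0, 0, 100, 0, 0, 0, 0, 100, 0, 0, 0, 0, 100, 0]}}

```text
t: 17.05
position: [414.4, -49.4, 371.6]
tcp_rot: [0.54, 0.46, -0.53, 0.465]
ft_force: [-0.2, 0.1, -0.2]
opening: 0.5
```

```bash
python3 - <<'E'
from h import *
snap('scene','scene12'); crop('scene12',250,70,400,225,4,'s12c'); snap('top','top12')
plan([460,-50,370],-8.6)
E
```

```text
t 17.15 pos [414.5 -49.1 371.4] yawY -8.3 toolx [ 0.014  0.003 -1.   ] op 0.5 F [0.2 0.  0.5] q [-0.86 -0.33  0.66  1.73  0.2   1.66 -0.35]
shift [ 2.1 45.1 -5.6] turn rad 0.005
```

View pics/s12c.png

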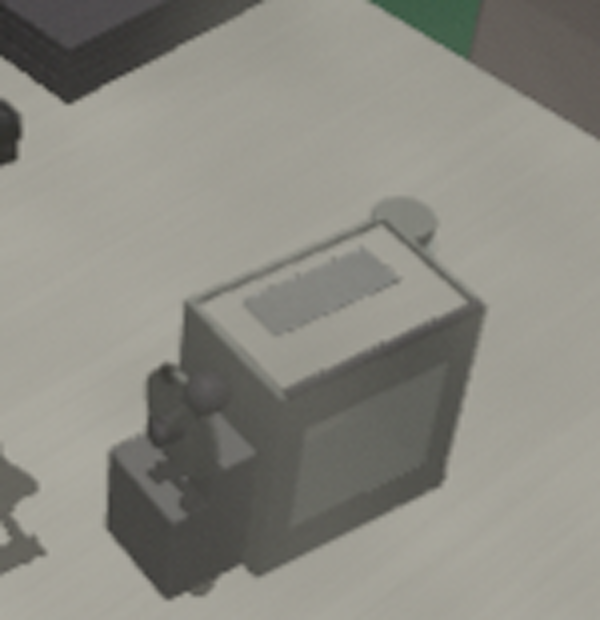

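View pics/top12.png

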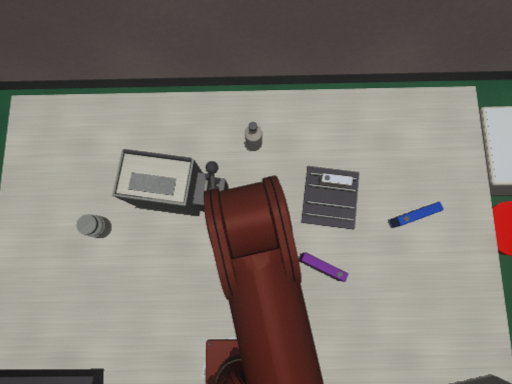

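View pics/scene12.png

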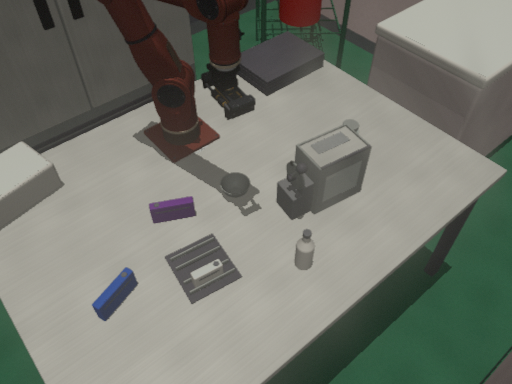

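The ball is at crop pixel (205,393), and the prediction for 1.0 rad is (206,393). The flap is flat and level, and the bottle, bowl, jar and small block are where they were. One last check is through the window.

```bash
python3 - <<'E'
from h import *
out=[]
for f in('scene0','scene12'):
    c=cv2.imread(f'pics/{f}.png')[150:215,318:372].astype(float); c=np.clip((c-40)*2.2,0,255).astype(np.uint8); out.append(cv2.resize(c,None,fx=7,fy=7,interpolation=cv2.INTER_CUBIC))
cv2.imwrite('pics/win.png',np.hstack(out)); s=manip.state(); print(s['t'],np.abs(s['dq']).max())
E
```

```text
17.15 0.004788387977129369
```

View pics/win.png

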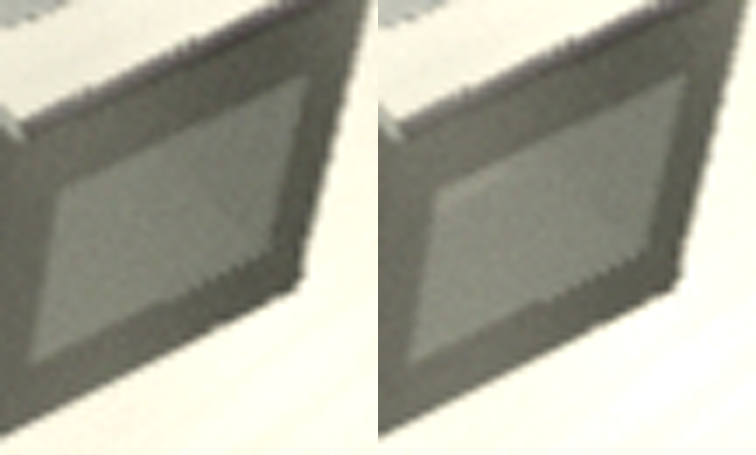

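The window (right, against the start on the left) shows a slightly lighter area low inside. That fits the block being there, though it's faint. I'm handing in.

```bash
python3 -c "
from workcell import manip
print(manip.close_job())"
```

```text
the job is handed in; nothing more can be done
None
```

I put the larger white block into the hopper, let go inside the mouth so the flap sprang shut above it, then threw the lock lever into the marked notch. The job was handed in at about 17 s of the 54 s allowed, and it reported no verdict.

**Last checks that passed**
- The flap looks level and shut.
- The lever ball is at crop pixel (205,393), against (206,393) predicted for 1.0 rad.
- The small block, bottle, bowl and jar appear unmoved.
- The arm stands clear, with about zero wrist force.

**Checks that failed or were weak**
- **First lever push:** the fingertips rode onto the top of the ball, giving about 78 N at the wrist. That is under the 120 N wrist limit. I believe only the fingers touched, but if it counts as the gripper's body, it is over the 40 N limit. I backed off, and the second push, 25 mm lower, took only 1–2 N.
- **Fingertip height:** the pictures showed the fingertips about 15–20 mm higher than the stated tool geometry. I did not find out why.
- **Block through the window:** it shows only faintly. The better evidence is that it was gone from the gripper after release and the flap closed fully.

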